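Present the part on hold to the inspection camera

TASK

One of the three turned parts stands on the red hold pad: take that part and hold it up to the inspection camera, centred on the line of sight of the lens, its flat underside facing the lens squarely and about 80 mm in front of it. Finish while still holding it there in the air with the gripper, at rest. Leave the two parts on the green pads, the brass flange and the battery where they are, and do not bump the camera.

Things in the scene. Friction and masses are not known exactly. Their poses are not given: they have to be found in the camera images.
- hold_pad: the red hold pad: a fixed round disc with a red face and bare aluminium edge, diameter 64 mm, 5 mm high; origin at the centre of its underside on the bench. One of the three turned parts stands on it, within about 5 mm of its centre
- pass_pad_1: a pad of the same shape and size with a green face; one of the other turned parts stands on it; origin at the centre of its underside
- pass_pad_2: the second green pad, the same as the first
- bush_steel: bare steel bush, an upright cylinder of diameter 26 mm and height 32 mm with a bore; origin at the centre of its flat underside, z up along its bore axis; smooth, same either way up; about 60 g
- spacer_alu: pale aluminium spacer, an upright cylinder of diameter 30 mm and height 18 mm with a bore; origin at the centre of its flat underside, z up along its bore axis; about 60 g
- collar_black: black collar, an upright cylinder of diameter 36 mm and height 14 mm with a bore; origin at the centre of its flat underside, z up along its bore axis; about 60 g
- camera_stand: fixed base of the inspection camera: dark steel plate 130 x 90 mm, 10 mm thick, with two aluminium cheeks up to 72 mm high carrying the camera head; origin on the bench, under the head. At yaw 0 its front is -x (towards the robot); the base and the camera together are no higher than 112 mm
- camera_head: camera on the stand: blue body, dark barrel, black ring light 54 mm across with white face round the dark lens. Origin at the centre of the lens's front face, 97 mm above the bench, 20 mm in front of the stand's origin. z is the line of sight, out of the lens, upwards, tilted 30 degrees from vertical to the stand's front; y is level. The part's underside centre belongs at x = y = 0, z = 80 mm
- flange_brass: loose brass flange with a hub, diameter 58 mm, 28 mm high, a bystander on the bench; origin at the centre of its underside
- battery_9v: loose black and green block battery lying on the bench, 27 x 48 x 17 mm, a bystander; origin at the centre of its underside
Not all that is in view belongs to the job. Leave any blue or pink look-alike of the bush_steel alone.

How it is judged:
By the outcome, as a careful person would: the job done as asked, in the order asked, and still so for the second after the job is handed in, while the arm keeps its last pose, push and grip.
It also fails if it takes over 32 s, if anything falls off the work surface, if the arm or the gripper's body presses on something with over 40 N, if the wrist force passes 120 N, or if a joint passes its speed limit or range.

ROBOT

A 7-joint arm with a two-finger parallel gripper is mounted at the origin on a cart in front of the work surface, level with it; the furniture and walls round the work are solid. World frame = base frame: x ahead of the robot, y to its left, z up, the work surface at z = 0. Lengths are in mm, angles in rad, forces in N, time in s.
With the tool pointing down it reaches from about 425 to 875 mm from the base axis. Payload 4.7 kg.
Tool frame: the origin (TCP) lies between the finger pads; the fingertips stand 25 mm ahead of it and the grasp point (between the pads) lies 6 mm ahead of it (ctrl.tips_ahead is the z of the fingertips in the tool frame, in mm); z points along the fingers, y is the line along which they close (so a half turn about z gives the same grasp; the last joint's range is limited). The gripper opens to 85 mm and grips with 20 to 120 N. Pads are 22 mm wide; open, the fingers measure 114 mm over their backs; the gripper's body (76 mm by 85 mm) begins 54 mm behind the grasp point. The pads swing forward as they close: fully open they stand 13 mm farther back than shut.
Start: joints at [-1.156, 0.321, -0.07, 1.45, 0.023, 1.371, -0.057], TCP at [253.627, 598.494, 256.349] pointing down, gripper open.
Joint ranges: [-2.86, 2.86], [-0.3, 2.09], [-1.38, 1.24], [0.06, 2.45], [-1.56, 4.7], [0.09, 2.05], [-2.69, 2.69]. Speed limits (rad/s): [2.57, 2.57, 3.14, 3.14, 3.14, 3.14, 3.14].

INTERFACE

Orientations are given as a unit quaternion [x, y, z, w].
In Python, from station import ctrl, open_gripper, clamp, solve_ik, status, grab_frame, workorder gives the robot as it stands. Calls block until the motion is done:
- ctrl.move_pose(position, orientation): joint-space move of the TCP to a pose.
- ctrl.movel(position, rotation=None, v=150, contact_N=None): straight line of the TCP; rotation=None keeps the orientation; v is the mean speed in mm/s. With contact_N (N) it stops when the force on the tool has changed by that much, and returns True; else False.
- ctrl.set_joints(angles): joint-space move.
- open_gripper() and clamp(strength=None): open the fingers fully, or close them until they stop; strength is the grip in N (None keeps the last).
- ctrl.pause(seconds).
- solve_ik(position, orientation): joint angles nearest the present ones, or None.
- status.sense(): the state.
- grab_frame(name): name is "scene" or "side" or "wrist"; returns a dict with "pixels" (420x560x3 uint8, blue, green, red), "intrinsics" (3x3 intrinsics, pixels), "k1" (the pictures are not rectified: a ray, as slopes to the right and down, at radius r is drawn at 1 + k1 r^2 times it, then the intrinsics apply), "view" (4x4, takes a point from world to camera coordinates). Camera axes: x right, y up, looking along -z (the intrinsics and any distortion apply to the point x, -y, -z); pixel columns grow to the right and rows downward; lengths in mm; the calibration is good to about 2 mm. A picture is of the moment at which its call begins. There is no depth.
A pose or a line that the arm cannot do raises ctrl.IKError and nothing moves.
- workorder.sign_off(): hands the job in; it is judged then, once.
The state is a dict: "t": time; "joints": joint angles; "joint_vel": joint speeds; "joint_efforts": joint torques, N m; "eef_pos": TCP position; "orientation": TCP orientation; "force": force on the tool from outside, world axes, zero at the start; "ft_torque": the same for the moment, N m; "width": finger opening in mm; "grasp_force": force on a finger pad.
Only numpy, scipy, OpenCV 4.12 (cv2) and the standard library are available. Lean on these libraries where they do the work, as an engineer would, in place of code of your own. Each camera call takes 0.05 s, during which the arm holds its last target. There are 200 camera calls.

## Working session

There is one attempt and no reset: what is moved stays moved. The work goes in short steps, each a Python script; the robot and the scene stay as the last script left them, time stands still between calls to the robot, and variables do not carry over. Pictures are saved under pics/ and viewed, at most 10 in all, crops included, and the job is handed in when it is done.

```bash
ls; mkdir -p pics; python3 - <<'E'
from station import *
import cv2, numpy as np, pickle
fs={n:grab_frame(n) for n in ("scene","side","wrist")}
pickle.dump(fs,open("f0.pkl","wb"))
for n in fs: cv2.imwrite(f"pics/{n}0.png",fs[n]["pixels"]); print(n,fs[n]["intrinsics"],fs[n]["k1"],np.round(fs[n]["view"],3))
print(status.sense())
E
```

```text
pics
scene [[420.22416081   0.         272.06689075]
 [  0.         420.22416081 209.83456745]
 [  0.           0.           1.        ]] 0.007030954382681864 [[-6.32000e-01 -7.75000e-01 -2.10000e-02  2.36702e+02]
 [ 4.04000e-01 -3.52000e-01  8.44000e-01 -3.13758e+02]
 [-6.61000e-01  5.25000e-01  5.36000e-01 -8.32125e+02]
 [ 0.00000e+00  0.00000e+00  0.00000e+00  1.00000e+00]]
side [[444.07775522   0.         277.75014342]
 [  0.         444.07775522 212.08288363]
 [  0.           0.           1.        ]] -0.06407291837199736 [[ 9.750000e-01 -2.200000e-01 -5.000000e-03 -5.062550e+02]
 [ 1.100000e-01  4.680000e-01  8.770000e-01 -9.031100e+01]
 [-1.910000e-01 -8.560000e-01  4.810000e-01 -1.058968e+03]
 [ 0.000000e+00  0.000000e+00  0.000000e+00  1.000000e+00]]
wrist [[320.22745417   0.         285.77225319]
 [  0.         320.22745417 207.82349488]
 [  0.           0.           1.        ]] -0.006825422787240245 [[ 3.90000e-01  9.21000e-01 -0.00000e+00 -6.49165e+02]
 [-8.83000e-01  3.74000e-01 -2.84000e-01  3.79450e+01]
 [-2.61000e-01  1.11000e-01  9.59000e-01 -3.77388e+02]
 [ 0.00000e+00  0.00000e+00  0.00000e+00  1.00000e+00]]
{'t': 0.15, 'joints': array([-1.15588348,  0.32165216, -0.0700482 ,  1.45138966,  0.0225758 ,
        1.3708143 , -0.05690588]), 'joint_vel': array([ 1.18015709e-04, -1.08117163e-03,  9.08714761e-04, -3.55549634e-03,
        9.99085081e-05, -5.13328042e-04, -4.97989169e-04]), 'joint_efforts': array([-2.55155992e-04, -4.94093013e+01, -3.82941999e-01, -3.14689457e+01,
        1.30212246e-02,  8.17084598e-03, -2.81856330e-05]), 'eef_pos': array([253.51696065, 598.11833549, 255.47737029]), 'orientation': array([ 1.99077931e-01,  9.79983383e-01, -7.30623538e-04, -1.10231381e-04]), 'force': array([-0.03315408, -0.12828281, -0.31345888]), 'ft_torque': array([0.0146282 , 0.01521342, 0.03200725]), 'grasp_force': 0.0, 'width': 85.64773219769489}
```

View pics/scene0.png

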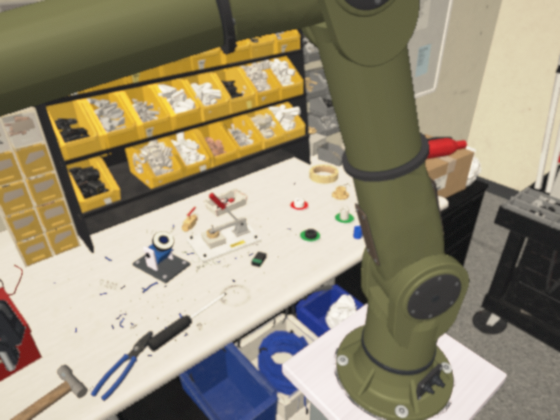

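View pics/side0.png

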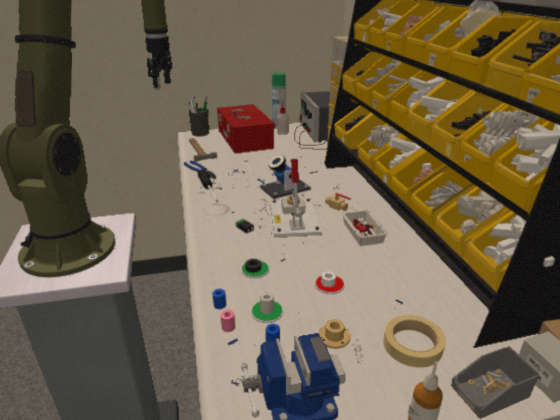

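Side view: the red pad at (330,283) carries a squat, pale part. The green pads hold a black collar at (255,267) and a taller grey bush at (267,309). The blue and pink cylinders at (219,298), (228,320) and (273,333) are look-alikes. The camera is at (280,170), with a toggle clamp beside it at (295,200). I'll enlarge these to confirm.

```bash
python3 - <<'E'
import cv2, numpy as np, pickle
fs=pickle.load(open("f0.pkl","rb"))
S=fs["side"]["pixels"];C=fs["scene"]["pixels"]
r=lambda im,x,y,w,h,f:cv2.resize(im[y:y+h,x:x+w],(w*f,h*f),interpolation=cv2.INTER_CUBIC)
a=r(S,230,250,130,75,3); b=r(S,250,145,130,100,3); c=r(C,125,180,133,108,3); d=r(C,280,160,133,100,3)
top=np.zeros((300,800,3),np.uint8); top[:225,:390]=a; top[:300,400:790]=b
bot=np.zeros((300,800,3),np.uint8); bot[:300,:399]=c[:300]; bot[:300,400:799]=d
cv2.imwrite("pics/crop1.png",np.vstack([top,bot]))
E
```

```text
(no output)
```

View pics/crop1.png

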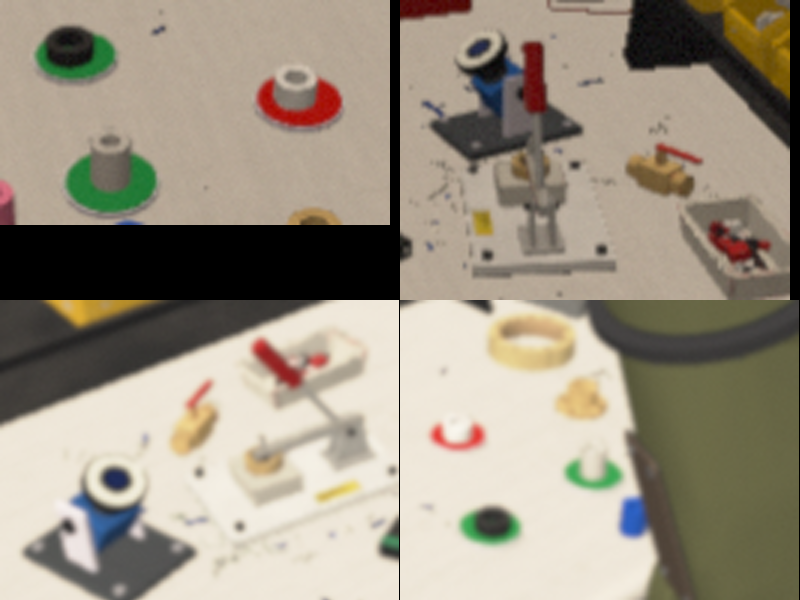

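The crop confirms it. The part on red (side 330,283) is pale, low and wide, so it is spacer_alu. The tall grey bush at (267,309) and the black collar at (255,267) stand on green. The lens ring is at side (277,162) and scene (163,240). Next I'll measure.

```bash
cat > h.py <<'E'
import cv2, numpy as np
def rays(f,uv):
    K=f["intrinsics"];uv=np.asarray(uv,float).reshape(-1,1,2)
    p=cv2.undistortPoints(uv,K,np.array([f["k1"],0,0,0.])).reshape(-1,2)
    d=np.c_[p[:,0],-p[:,1],-np.ones(len(p))]
    R=f["view"][:3,:3];t=f["view"][:3,3]
    return -R.T@t, d@R
def onz(f,uv,z):
    o,d=rays(f,uv); return o+d*((z-o[2])/d[:,2:3])
def tri(fs,uvs):
    A=np.zeros((3,3));b=np.zeros(3);L=[]
    for f,uv in zip(fs,uvs):
        o,d=rays(f,[uv]);d=d[0]/np.linalg.norm(d[0]);P=np.eye(3)-np.outer(d,d);A+=P;b+=P@o;L.append((o,P))
    x=np.linalg.solve(A,b); return x,[np.linalg.norm(P@(x-o)) for o,P in L]
def proj(f,X):
    X=np.atleast_2d(X)@f["view"][:3,:3].T+f["view"][:3,3]
    s=np.c_[X[:,0],-X[:,1]]/-X[:,2:];s*=1+f["k1"]*(s**2).sum(1,keepdims=True)
    return s*f["intrinsics"][0,0]+f["intrinsics"][:2,2]
def blobs(m,amin=20):
    c,_=cv2.findContours(m.astype(np.uint8),cv2.RETR_EXTERNAL,cv2.CHAIN_APPROX_NONE)
    return sorted([x.reshape(-1,2) for x in c if cv2.contourArea(x)>=amin],key=lambda x:-cv2.contourArea(x))
def box(m,x0,y0,x1,y1):
    o=np.zeros_like(m);o[y0:y1,x0:x1]=m[y0:y1,x0:x1];return o
E
python3 - <<'E'
from h import *; import pickle
fs=pickle.load(open("f0.pkl","rb"))
np.set_printoptions(precision=1,suppress=True)
W={"side":((300,265,360,300),(260,145,300,180),(250,145,310,200),(235,250,290,330)),"scene":((285,192,315,215),(145,226,180,255),(130,225,195,285),(290,200,360,245))}
for n in fs:
    if n=="wrist":continue
    f=fs[n];im=f["pixels"].astype(int);B,G,R=im[...,0],im[...,1],im[...,2];hsv=cv2.cvtColor(f["pixels"],cv2.COLOR_BGR2HSV);H,S,V=[hsv[...,i].astype(int) for i in range(3)]
    red=box((S>120)&((H<8)|(H>172))&(V>80),*W[n][0]); c=blobs(red)[0]
    w=onz(f,c,5)[:,:2];print(n,"red",cv2.minEnclosingCircle(w.astype(np.float32)),len(c))
    gr=box((S>100)&(H>45)&(H<85),*W[n][3])
    for c in blobs(gr)[:2]: print(n,"green",c.mean(0),cv2.minEnclosingCircle(onz(f,c,5)[:,:2].astype(np.float32)))
    wh=box((V>140)&(S<70),*W[n][1])
    for c in blobs(wh,30)[:3]:
        print(n,"white",cv2.contourArea(c),cv2.fitEllipse(c) )
    dk=box((V<75),*W[n][2])
    for c in blobs(dk,30)[:3]: print(n,"dark",cv2.contourArea(c),c.min(0),c.max(0),onz(f,cv2.boxPoints(cv2.minAreaRect(c)),10)[:,:2].ravel())
E
```

```text
scene red ((571.0431518554688, -271.7511901855469), 26.893978118896484) 43
scene green [309.5 236.8] ((427.84344482421875, -182.40255737304688), 25.84247589111328)
scene green [343.8 219. ] ((425.101806640625, -324.372802734375), 24.807065963745117)
scene white 788.0 ((162.30569458007812, 239.16085815429688), (32.153656005859375, 39.47039031982422), 92.01657104492188)
side red ((569.443603515625, -269.08697509765625), 29.82127571105957) 78
side green [266.7 311.4] ((424.1602783203125, -322.7424621582031), 28.43838119506836)
side green [254.9 269.9] ((426.0760192871094, -180.80030822753906), 28.391878128051758)
side white 781.5 ((280.03594970703125, 162.54078674316406), (38.628536224365234, 41.80457305908203), 73.36056518554688)
side dark 281.0 [261 175] [293 197] [515.2 218.9 599.  312.7 607.4 167.6 529.8  90.3]
side dark 69.0 [271 160] [285 172] [575.1 349.4 636.4 410.8 635.9 340.4 576.9 284.2]
side dark 64.0 [297 181] [309 191] [632.2 230.8 668.3 222.3 648.5 154.6 614.1 162.7]
```

View pics/wrist0.png

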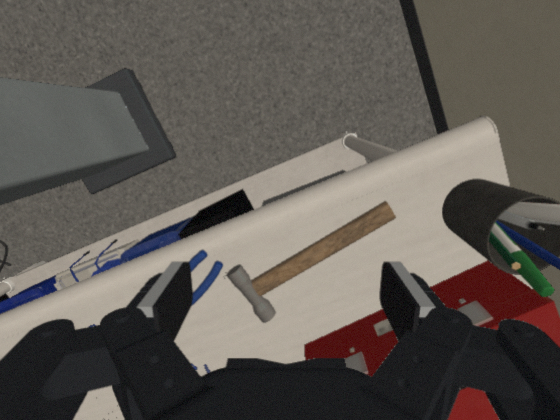

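The wrist picture shows only the hammer and toolbox corner, with the fingers at the bottom. I'll do a rough lens triangulation, then move the wrist camera over the inspection camera.

```bash
cat >> h.py <<'E'
from scipy.spatial.transform import Rotation as Ro
def lookpose(Tc, tgt, dist, yaw):
    """TCP pose (tool down, given yaw) with wrist camera's axis through tgt at dist. Tc: tool->cam 4x4 (cam in tool)."""
    R=(Ro.from_euler('z',yaw)*Ro.from_quat([0,1,0,0])).as_matrix()
    ax=R@(-Tc[:3,2]); return np.asarray(tgt)-ax*dist-R@Tc[:3,3], Ro.from_matrix(R).as_quat()
E
python3 - <<'E'
from h import *; import pickle
from station import *
fs=pickle.load(open("f0.pkl","rb"))
np.set_printoptions(precision=2,suppress=True)
print(tri([fs["side"],fs["scene"]],[(276.7,161),(163.3,240)]))
s=status.sense();T=np.eye(4);T[:3,:3]=Ro.from_quat(s["orientation"]).as_matrix();T[:3,3]=s["eef_pos"]
Tc=np.linalg.inv(T)@np.linalg.inv(fs["wrist"]["view"]);np.save("Tc.npy",Tc);print(Tc,ctrl.tips_ahead)
L,_=tri([fs["side"],fs["scene"]],[(276.7,161),(163.3,240)])
for yaw in np.arange(-3,3.2,.5):
  for nm,t,d in(("cam",L,260),("pad",[570,-270,15],260)):
    p,q=lookpose(Tc,t,d,yaw);j=solve_ik(p,q)
    print(round(yaw,1),nm,p,None if j is None else (np.round(j,2),round(np.abs(j-s["joints"]).max(),2)))
E
```

```text
(array([560.36, 196.  ,  96.58]), [np.float64(0.46226776066263014), np.float64(0.46226776066259695)])
[[  -0.      0.96    0.28   70.78]
 [   1.      0.     -0.     -0.59]
 [  -0.      0.28   -0.96 -117.08]
 [   0.      0.      0.      1.  ]] 25.0
-3.0 cam [563.38 196.17 228.81] (array([-0.78,  0.23,  0.47,  1.64, -0.11,  1.29, -1.72]), np.float64(1.66))
-3.0 pad [ 573.02 -269.82  147.23] (array([-0.3 ,  0.49,  0.91,  1.65, -0.41,  1.2 , -0.72]), np.float64(0.98))
-2.5 cam [562.93 197.6  228.81] (array([-0.74,  0.23,  0.42,  1.64, -0.1 ,  1.29, -1.23]), np.float64(1.18))
-2.5 pad [ 572.57 -268.4   147.23] (array([-0.32,  0.5 ,  0.94,  1.66, -0.42,  1.21, -0.21]), np.float64(1.01))
-2.0 cam [561.84 198.63 228.81] (array([-0.74,  0.23,  0.42,  1.64, -0.1 ,  1.29, -0.74]), np.float64(0.68))
-2.0 pad [ 571.48 -267.36  147.23] (array([-0.33,  0.5 ,  0.96,  1.66, -0.43,  1.21,  0.29]), np.float64(1.03))
-1.5 cam [560.4  199.02 228.81] (array([-0.7 ,  0.22,  0.36,  1.65, -0.08,  1.29, -0.25]), np.float64(0.46))
-1.5 pad [ 570.04 -266.98  147.23] (array([-0.34,  0.5 ,  0.97,  1.67, -0.44,  1
[... 1233 characters left out ...]
44))
1.5 pad [ 569.54 -272.99  147.23] (array([-0.39,  0.56,  1.07,  1.66, -0.51,  1.23, -2.42]), np.float64(2.37))
2.0 cam [561.39 193.15 228.81] None
2.0 pad [ 571.03 -272.85  147.23] (array([-0.39,  0.56,  1.07,  1.66, -0.51,  1.24, -1.92]), np.float64(1.87))
2.5 cam [562.62 193.99 228.81] (array([-1.24,  0.35,  1.07,  1.66, -0.32,  1.32, -2.33]), np.float64(2.27))
2.5 pad [ 572.26 -272.01  147.23] (array([-0.39,  0.56,  1.07,  1.66, -0.52,  1.24, -1.42]), np.float64(1.37))
3.0 cam [563.31 195.32 228.81] (array([-0.79,  0.23,  0.49,  1.65, -0.11,  1.29, -2.  ]), np.float64(1.94))
3.0 pad [ 572.95 -270.67  147.23] (array([-0.29,  0.48,  0.89,  1.65, -0.4 ,  1.2 , -1.01]), np.float64(0.96))
```

```bash
python3 - <<'E'
from h import *; import pickle
from station import *
Tc=np.load("Tc.npy");out={}
for nm,t,d in(("cam",[560,196,97],330),("pad",[570,-270,15],300)):
    p,q=lookpose(Tc,t,d,-1.5);ctrl.move_pose(p,q);ctrl.pause(.3)
    s=status.sense();f=grab_frame("wrist");out[nm]=(f,s);print(s["t"],s["eef_pos"],p,s["force"])
    cv2.imwrite(f"pics/w_{nm}.png",f["pixels"])
pickle.dump(out,open("f1.pkl","wb"))
cv2.imwrite("pics/w_both.png",cv2.resize(np.hstack([out["cam"][0]["pixels"][40:380,100:500],out["pad"][0]["pixels"][40:380,100:500]]),(800,340)))
E
```

```text
2.225 [558.32673888 219.47115269 296.25901674] [558.54257511 218.83645564 296.34939961] [ 0.41386375 -0.58542501  0.45621083]
4.35 [ 569.48689426 -255.04800443  185.64933414] [ 569.18351565 -255.65428235  185.58315961] [-0.51877664 -1.22838042 -1.04725444]
```

View pics/w_both.png

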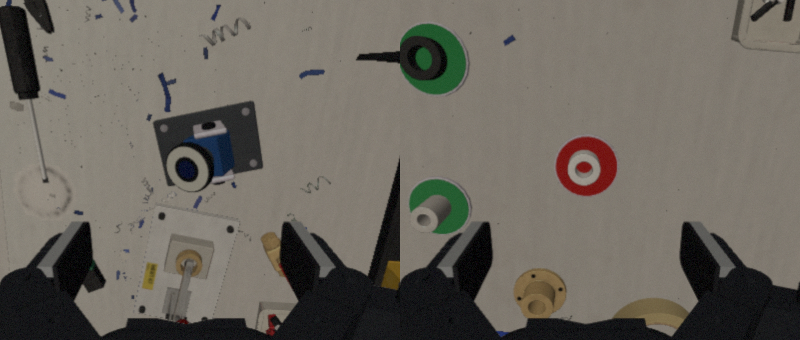

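Wrist pictures, coordinates in the composite. Left: the stand plate spans (153,101)–(263,187), with the ring at (190,168) leaning to the lower left. Right: the red pad is at (586,166) with the spacer at (584,168), and the collar and bush are on green. Now to fit these.

```bash
python3 - <<'E'
from h import *; import pickle
o=pickle.load(open("f1.pkl","rb"));fs=pickle.load(open("f0.pkl","rb"))
np.set_printoptions(precision=1,suppress=True)
mec=lambda w:cv2.minEnclosingCircle(w[:,:2].astype(np.float32))
f=o["pad"][0];hsv=cv2.cvtColor(f["pixels"],cv2.COLOR_BGR2HSV).astype(int);H,S,V=[hsv[...,i] for i in range(3)]
red=box((S>120)&((H<8)|(H>172))&(V>60),250,170,325,245);c=blobs(red)[0]
print("pad",mec(onz(f,c,5)), cv2.fitEllipse(c)[:2])
inside=np.zeros(red.shape,np.uint8);cv2.drawContours(inside,[c],-1,1,-1)
for th in(0,150,170,190,210,225):
    m=(inside>0)&(S<90)&(V>th);m=box(m,250,170,325,245)
    b=blobs(m)
    if b: e=cv2.fitEllipse(b[0]);print(th,cv2.contourArea(b[0]),mec(onz(f,b[0],23)),onz(f,[e[0]],23)[0],e)
print(V[195:225,284])
f=o["cam"][0];hsv=cv2.cvtColor(f["pixels"],cv2.COLOR_BGR2HSV).astype(int);H,S,V=[hsv[...,i] for i in range(3)]
dk=box((V<85),245,130,380,240)
b=blobs(dk)
hull=cv2.convexHull(onz(f,np.vstack([x for x in b[:1]]),10)[:,:2].astype(np.float32))
print("plate",cv2.minAreaRect(hull),cv2.boxPoints(cv2.minAreaRect(hull)).ravel(),[len(x) for x in b])
wh=box((V>150)&(S<60),250,165,330,245)
for x in blobs(wh,60)[:4]:print("white",cv2.contourArea(x),cv2.fitEllipse(x))
k=cv2.resize(f["pixels"][130:250,240:380],(560,480),interpolation=cv2.INTER_CUBIC)
k2=cv2.resize(o["pad"][0]["pixels"][180:240,255:320],(240,222),interpolation=cv2.INTER_CUBIC)
z=np.zeros((480,800,3),np.uint8);z[:,:560]=k;z[:222,560:]=k2;cv2.imwrite("pics/crop2.png",z)
E
```

```text
pad ((572.2297973632812, -270.42156982421875), 29.604129791259766) ((286.1466064453125, 205.90365600585938), (57.979061126708984, 59.96152877807617))
0 877.0 ((569.9885864257812, -266.18304443359375), 16.85499382019043) [ 569.5 -266.    23. ] ((283.52691650390625, 207.4152374267578), (31.783472061157227, 35.18574905395508), 179.33993530273438)
150 216.5 ((568.693115234375, -267.28912353515625), 13.8535795211792) [ 568.7 -267.5   23. ] ((282.54132080078125, 208.87713623046875), (25.529327392578125, 25.781648635864258), 14.577902793884277)
[157 155 153 151 152 148 124 110 117 118 119 117 115 114 115 118 120 118
 127 128 133 129 135 145 152 152 154 154 153 148]
plate ((592.3482666015625, 198.17210388183594), (128.91880798339844, 103.91383361816406), 15.964019775390625) [516.1 230.4 544.7 130.5 668.6 165.9 640.  265.9] [408, 67, 49]
```

View pics/crop2.png

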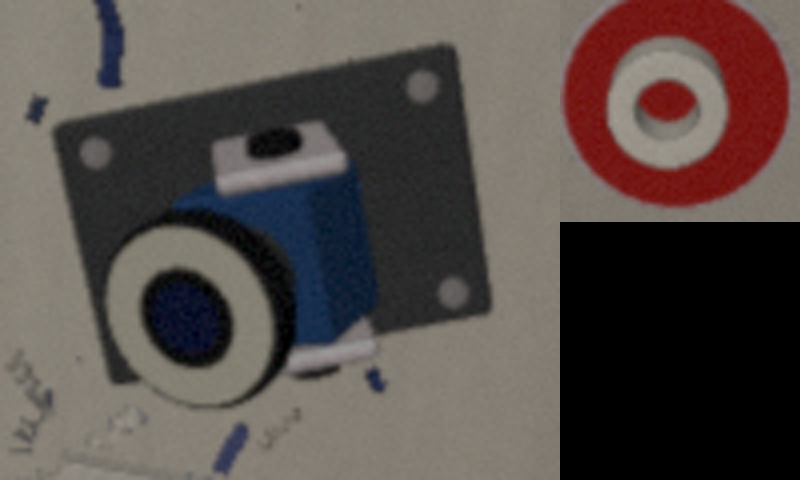

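The crop shows the plate corners at crop (55,122), (457,43), (492,312), (112,383). The lens disc is at (186,318), i.e. full image (286.5,209.5). The spacer's bright top face is at (667,108), offset from the red pad's centre.

```bash
python3 - <<'E'
from h import *; import pickle
o=pickle.load(open("f1.pkl","rb"));fs=pickle.load(open("f0.pkl","rb"))
np.set_printoptions(precision=2,suppress=True)
f=o["cam"][0]
C=np.array([(55,122),(457,43),(492,312),(112,383)],float)/4+(239.6,129.6)
w=onz(f,C,10)[:,:2];print("corners",w.ravel(),"centre",w.mean(0),"edges",np.linalg.norm(w-np.roll(w,-1,0),axis=1))
e=[w[0]-w[1],w[3]-w[2],];print("front yaw from long edges",[np.degrees(np.arctan2(v[1],v[0])) for v in e]); s_=[w[0]-w[3],w[1]-w[2]];print("short",[np.degrees(np.arctan2(v[1],v[0])) for v in s_])
F=[f,fs["side"],fs["scene"]];seed=[(286.5,209.5),(276.7,161),(163.3,240)];uv=[]
for g,(x,y) in zip(F,seed):
    up=cv2.resize(g["pixels"],None,fx=4,fy=4,interpolation=cv2.INTER_CUBIC);gr=up.max(2)
    r=88 if g is f else 56
    y0,x0=int(y*4)-r,int(x*4)-r;sub=gr[y0:y0+2*r,x0:x0+2*r]
    th,m=cv2.threshold(sub,0,1,cv2.THRESH_BINARY_INV+cv2.THRESH_OTSU)
    bs=[b for b in blobs(m,100) if cv2.pointPolygonTest(b.astype(np.int32),(float(r),float(r)),False)>=0]
    e=cv2.fitEllipse(bs[0]);c=np.array(e[0]);c=(c+(x0,y0)+.5)/4-.5;uv.append(c);print(c,np.array(e[1])/4,e[2],th)
print("lens",tri(F,uv)); print(onz(f,[uv[0]],97)); print(tri(F[1:],uv[1:]))
# pad part: bright top face
g=o["pad"][0]
up=cv2.resize(g["pixels"],None,fx=4,fy=4,interpolation=cv2.INTER_CUBIC)
hsv=cv2.cvtColor(up,cv2.COLOR_BGR2HSV).astype(int)
for th in(125,132,138,143):
    m=box((hsv[...,1]<80)&(hsv[...,2]>th),4*264,4*190,4*304,4*230)
    b=blobs(m,400)[0];h=cv2.convexHull(b.astype(np.int32)).reshape(-1,2)
    ww=onz(g,(h+.5)/4-.5,23)[:,:2]
    A=np.c_[2*ww,np.ones(len(ww))];s=np.linalg.lstsq(A,(ww**2).sum(1),rcond=None)[0];print(th,"top",s[:2],np.sqrt(s[2]+s[0]**2+s[1]**2),cv2.minEnclosingCircle(ww.astype(np.float32)))
E
```

```text
corners [517.88 231.5  640.86 264.82 663.73 179.5  540.63 145.92] centre [590.78 205.44] edges [127.41  88.33 127.6   88.54]
front yaw from long edges [np.float64(-164.83734908943833), np.float64(-164.74383902904333)]
short [np.float64(104.88212709046223), np.float64(105.00492321558033)]
[286.26 209.06] [21.27 26.54] 145.19744873046875 81.0
[275.81 160.66] [4.76 8.98] 57.3991584777832 125.0
[163.22 239.29] [ 8.64 10.49] 104.9295883178711 171.0
lens (array([559.92, 196.34,  98.23]), [np.float64(1.8117711094414177), np.float64(1.8177638494777077), np.float64(0.5785586995399739)])
[[561.75 196.21  97.  ]]
(array([558.41, 196.11,  98.78]), [np.float64(0.6550219712403558), np.float64(0.6550219712403991)])
125 top [ 569.33 -266.74] 15.466706680192488 ((569.3199462890625, -266.3359680175781), 16.733911514282227)
132 top [ 569.26 -267.44] 14.925342540055501 ((568.4329223632812, -267.19244384765625), 15.919792175292969)
138 top [ 569.28 -267.7 ] 14.569433121778097 ((569.076904296875, -267.6720886230469), 14.982573509216309)
143 top [ 569.34 -267.63] 14.335673353163886 ((569.3045043945312, -267.62286376953125), 14.723272323608398)
```

The numbers agree. The lens comes out at (560.8, 196.3, 97), and its height from triangulation alone was 96.6–98.8. The plate's long axis has its front at −164.8°, with the lens on its midline within 1 mm. The spacer's top circle has r ≈ 14.6–15.5 at (569.3, −267.5), inside the pad. Next is the grasp.

```bash
python3 - <<'E'
from h import *; import pickle
from station import *
np.set_printoptions(precision=2,suppress=True)
fs=pickle.load(open("f0.pkl","rb"))
print("handle top",tri([fs["side"],fs["scene"]],[(295,160),(210,195)]))
q=(Ro.from_euler('z',-1.5)*Ro.from_quat([0,1,0,0])).as_quat()
P=np.array([569.3,-267.5,0])
ctrl.move_pose(P+[0,0,90],q)
print("hit",ctrl.movel(P+[0,0,31.5],v=70,contact_N=8));ctrl.pause(.2)
s=status.sense();print(s["t"],s["eef_pos"],s["force"])
clamp(60);s=status.sense();print(s["t"],s["eef_pos"],s["width"],s["grasp_force"],s["force"],ctrl.tips_ahead)
E
```

```text
handle top (array([574.69,  42.4 , 159.79]), [np.float64(0.5817269375889984), np.float64(0.5817269375891458)])
hit False
6.0583 [ 569.64 -267.63   32.03] [-0.46 -0.39  0.69]
6.625 [ 569.54 -267.7    31.85] 27.242676438464162 59.36370468232781 [0.6  0.89 2.81] 25.0
```

Width reads 27.2 mm against the expected 30, so I'll lift slightly and look before going on.

```bash
python3 - <<'E'
from h import *; import pickle
from station import *
np.set_printoptions(precision=2,suppress=True)
s=status.sense();ctrl.movel(s["eef_pos"]+[0,0,60],v=100);ctrl.pause(.2)
s=status.sense();print(s["t"],s["eef_pos"],s["width"],s["grasp_force"],s["force"])
f=grab_frame("wrist");g=grab_frame("side");h=grab_frame("scene");pickle.dump((f,g,h,s),open("f2.pkl","wb"))
u=proj(g,s["eef_pos"])[0].astype(int);v=proj(h,s["eef_pos"])[0].astype(int);print(u,v)
k=lambda im,c,r:cv2.resize(im["pixels"][c[1]-r:c[1]+r,c[0]-r:c[0]+r],(300,300),interpolation=cv2.INTER_CUBIC)
z=np.zeros((600,800,3),np.uint8);z[:300,500:]=k(g,u,35);z[300:,500:]=k(h,v,35);z[:420,:500]=cv2.resize(f["pixels"][170:380,160:410],(500,420));cv2.imwrite("pics/grip.png",z)
E
```

```text
7.575 [ 569.04 -267.45   90.99] 27.534123463457252 59.05324272578582 [-0.63  0.22 -0.22]
[330 248] [298 181]
```

View pics/grip.png

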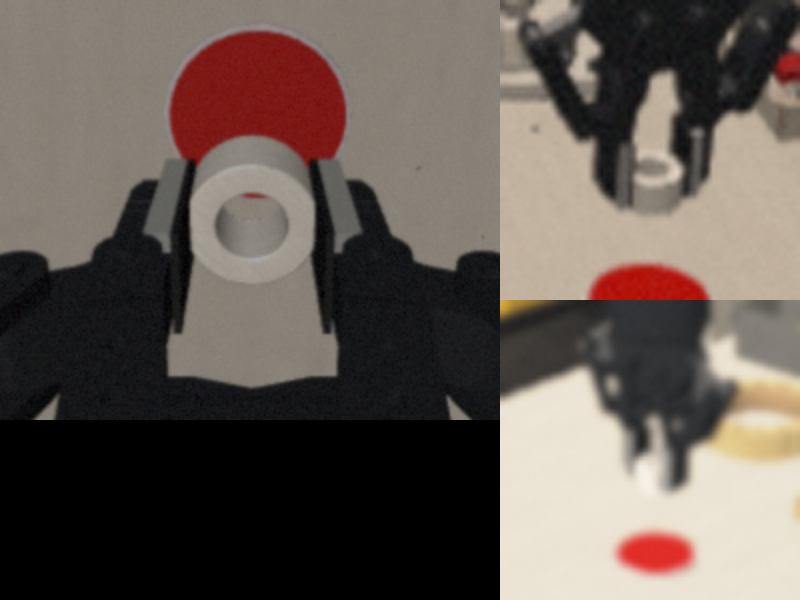

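The spacer is held upright between the pads. Its top ring is at composite (253,224), i.e. wrist pixel (286,282), and the side view shows it level. I'll measure its centre in the tool frame and plan the hold pose.

```bash
python3 - <<'E'
from h import *; import pickle
from station import *
np.set_printoptions(precision=2,suppress=True)
f,g,h,s=pickle.load(open("f2.pkl","rb"))
ztop=s["eef_pos"][2]-31.85+23
R=Ro.from_quat(s["orientation"]).as_matrix()
for uv in [(253,224),(253,164),(253,283),(191,222),(316,222)]:
    w=onz(f,[(160+uv[0]/2-.25,170+uv[1]/2-.25)],ztop)[0];print(w,R.T@(w-s["eef_pos"]))
up=cv2.resize(f["pixels"],None,fx=4,fy=4,interpolation=cv2.INTER_CUBIC);V=up.max(2)
print([int(x) for x in f["pixels"].max(2)[230:320:3,286]])
ts=(0,-1,0,1)
L=np.array([560.8,196.3,97]);a=np.radians(-164.8);fr=np.array([np.cos(a),np.sin(a),0]);zc=.5*fr+np.sqrt(.75)*np.array([0,0,1])
U=L+80*zc;print("U",U)
x0=np.cross([0,0,1.],zc);x0/=np.linalg.norm(x0)
for ph in np.arange(-180,180,20):
    x=Ro.from_rotvec(np.radians(ph)*zc).apply(x0);RR=np.c_[x,np.cross(-zc,x),-zc];q=Ro.from_matrix(RR).as_quat()
    js=[solve_ik(U+d*zc,q) for d in(26.85,90)]
    print(ph,[None if j is None else (j,round(np.abs(j-s["joints"]).max(),2)) for j in js])
E
```

```text
[ 570.31 -267.41   82.14] [-0.05  1.28  8.85]
[ 569.29 -253.09   82.14] [14.31  1.27  8.85]
[ 571.37 -282.36   82.14] [-15.03   1.28   8.84]
[ 556.66 -267.89   82.14] [  0.44 -12.37   8.87]
[ 584.1  -265.94   82.14] [ 0.44 15.14  8.83]
[123, 125, 129, 137, 140, 137, 138, 140, 164, 159, 162, 158, 130, 136, 135, 135, 135, 143, 141, 141, 141, 144, 145, 165, 159, 162, 160, 152, 134, 137]
U [522.2  185.81 166.28]
-180 [(array([-0.55, -0.19,  0.09,  2.22,  0.2 ,  0.6 , -0.33]), np.float64(1.06)), None]
-160 [(array([-0.6 , -0.19,  0.14,  2.22,  0.22,  0.6 ,  0.01]), np.float64(0.73)), None]
-140 [(array([-0.65, -0.2 ,  0.18,  2.23,  0.24,  0.61,  0.34]), np.float64(0.68)), None]
-120 [(array([-0.71, -0.2 ,  0.24,  2.23,  0.26,  0.61,  0.67]), np.float64(0.69)), None]
-100 [(array([-0.8 , -0.21,  0.31,  2.23,  0.29,  0.61,  0.99]), np.float64(0.7)), None]
-80 [(array([-0.9 , -0.22,  0.41,  2.23,  0.33,  0.62,  1.31]), np.float64(0.72)), None]
-60 [(array([-1.02, -0.24,  0.51,  2.24,  0.39,  0.63,  1.61]), np.float64(0.88)), None]
-40 [(array([-1.14, -0.27,  0.62,  2.24,  0.46,  0.65,  1.91]), np.float64(1.17)), None]
-20 [(array([-1.14, -0.27,  0.62,  2.24,  0.45,  0.65,  2.26]), np.float64(1.52)), None]
0 [(array([-1.18, -0.28,  0.66,  2.24,  0.48,  0.66,  2.59]), np.float64(1.85)), None]
20 [None, None]
40 [(array([ 0.52, -0.24, -0.86,  2.19, -0.22,  0.59, -2.4 ]), np.float64(3.14)), None]
60 [(array([-0.43, -0.18, -0.01,  2.22,  0.16,  0.6 , -2.39]), np.float64(3.12)), None]
80 [(array([-0.43, -0.18, -0.01,  2.22,  0.16,  0.6 , -2.04]), np.float64(2.78)), None]
100 [(array([-0.51, -0.19,  0.06,  2.22,  0.19,  0.6 , -1.71]), np.float64(2.45)), None]
120 [(array([-0.54, -0.19,  0.09,  2.22,  0.2 ,  0.6 , -1.37]), np.float64(2.11)), None]
140 [(array([-0.26, -0.18, -0.17,  2.21,  0.1 ,  0.59, -0.94]), np.float64(1.68)), None]
160 [(array([-0.39, -0.18, -0.05,  2.22,  0.14,  0.59, -0.63]), np.float64(1.37)), None]
```

The wrist camera shows a +1.3 mm bias in tool y, since the part must be centred between the pads. Correcting for it brings the wrist lens estimate into line with the scene and side estimate at (560.4, 196.2, 97). Now to carry the part there, passing high over the toggle clamp (handle top about z 160).

```bash
cat >> h.py <<'E'
L=np.array([560.4,196.2,97]);_a=np.radians(-164.8);zc=np.array([.5*np.cos(_a),.5*np.sin(_a),np.sqrt(.75)])
def hold(ph=-160):
    x0=np.cross([0,0,1.],zc);x0/=np.linalg.norm(x0);x=Ro.from_rotvec(np.radians(ph)*zc).apply(x0)
    return L+(80+26.85)*zc, np.c_[x,np.cross(-zc,x),-zc]
E
python3 - <<'E'
from h import *; from station import *
np.set_printoptions(precision=2,suppress=True)
s=status.sense();ctrl.movel([569,-267.5,250],v=200)
T,RR=hold();q=Ro.from_matrix(RR).as_quat()
for d in([0,-20,70],[20,-30,60],[0,-40,50],[30,-20,40],[30,0,25],[0,0,20]):
    j=solve_ik(T+d,q);print(d,j)
    if j is not None: break
qd=s["orientation"]
W=[540,-20,290];print("W",solve_ik(W,qd))
ctrl.move_pose(W,qd);ctrl.move_pose(T+d,q)
s=status.sense();print(s["t"],s["eef_pos"],s["width"],s["grasp_force"],s["force"])
ctrl.movel(T,q,v=60);ctrl.pause(.5)
s=status.sense();print(s["t"],s["eef_pos"]-T,(Ro.from_quat(s["orientation"]).inv()*Ro.from_matrix(RR)).magnitude()*57.3,s["width"],s["grasp_force"],s["force"])
import pickle
fs={n:grab_frame(n) for n in("side","scene","wrist")};pickle.dump((fs,s),open("f3.pkl","wb"))
def k(im,X,r):
    c=proj(im,X)[0].astype(int);return cv2.resize(im["pixels"][max(c[1]-r,0):c[1]+r,c[0]-r:c[0]+r],(400,400),interpolation=cv2.INTER_CUBIC)
M=L+30*zc;print([proj(fs[n],M)[0].astype(int) for n in fs])
cv2.imwrite("pics/hold.png",np.hstack([k(fs["side"],M,45),k(fs["scene"],M,45)]))
E
```

```text
[0, -20, 70] [-0.76 -0.3   0.3   2.15  0.26  0.78  0.03]
W [-0.74  0.07  0.78  1.7  -0.05  1.39  0.11]
10.4333 [509.78 160.04 259.71] 27.370439990485885 59.1710362827871 [-0.18 -0.01 -0.24]
12.3 [0.02 0.01 0.05] 0.005200118362197054 26.909938941619888 59.174638646654785 [ 0.25  0.41 -1.  ]
[array([271, 153]), array([165, 233]), array([285, 228])]
```

View pics/hold.png

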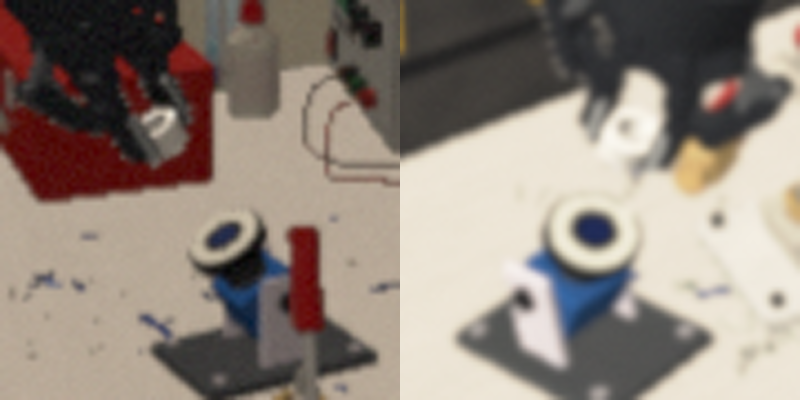

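In the side crop the spacer's top bore is at (160,124) and the lens at (222,236). In the scene crop they are at (228,128) and (194,229). The toggle clamp and camera are untouched. I'll compare these with the predicted projections.

```bash
python3 - <<'E'
from h import *; import pickle
np.set_printoptions(precision=2,suppress=True)
fs,s=pickle.load(open("f3.pkl","rb"));M=L+30*zc
obs={"side":[(222,236),(160,124)],"scene":[(194,229),(228,128)]};uv={}
for n in obs:
    c=proj(fs[n],M)[0].astype(int);c=c-45;uv[n]=[np.array(o)*90/400+c-.4 for o in obs[n]]
    print(n,"lens obs-pred",uv[n][0]-proj(fs[n],L)[0],"top obs-pred",uv[n][1]-proj(fs[n],L+98*zc)[0])
F=[fs["side"],fs["scene"]]
a,ea=tri(F,[uv[n][0] for n in obs]);b,eb=tri(F,[uv[n][1] for n in obs]);d=b-a
print(a,ea,b,eb,"axial",d@zc,"(98) lateral",d-(d@zc)*zc)
# part in hand, wrist
f=fs["wrist"];up=cv2.resize(f["pixels"][215:350,210:360],(600,540),interpolation=cv2.INTER_CUBIC);cv2.imwrite("pics/hold_w.png",up)
E
```

```text
side lens obs-pred [-1.06 -0.27] top obs-pred [ 0.85 -0.16]
scene lens obs-pred [ 0.16 -0.61] top obs-pred [-0.77 -0.94]
[557.86 196.    99.11] [np.float64(1.0711889645583867), np.float64(1.0711889645584156)] [515.85 183.44 182.59] [np.float64(0.5775968240037205), np.float64(0.5775968240037005)] axial 94.20695825560674 (98) lateral [ 3.45 -0.2   1.89]
```

View pics/hold_w.png

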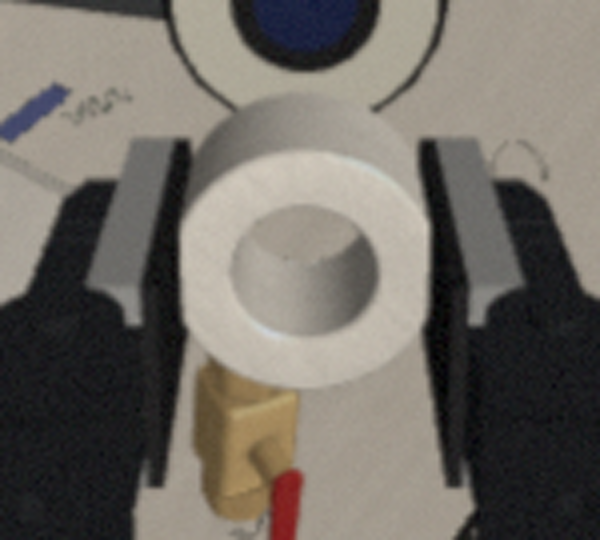

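The wrist view shows the part square between the pads, with the lens disc directly behind it: both centred at crop x ≈ 305. Tool y lies mostly along the stand's front direction here, so I can check the doubtful direction with this one camera.

```bash
python3 - <<'E'
from h import *; import pickle
np.set_printoptions(precision=2,suppress=True)
fs,s=pickle.load(open("f3.pkl","rb"));f=fs["wrist"]
R=Ro.from_quat(s["orientation"]).as_matrix();p=s["eef_pos"]
def ontool(uv,z):
    o,d=rays(f,uv);o=R.T@(o-p);d=d@R;return o+d*((z-o[2])/d[:,2:3])
im=f["pixels"];up=cv2.resize(im,None,fx=4,fy=4,interpolation=cv2.INTER_CUBIC);V=up.max(2)
def circ(m,seed,z,nm):
    b=[x for x in blobs(m,200) if cv2.pointPolygonTest(x.astype(np.int32),(float(seed[0]),float(seed[1])),False)>=0][0]
    w=ontool((b+.5)/4-.5,z)[:,:2];A=np.c_[2*w,np.ones(len(w))];c=np.linalg.lstsq(A,(w**2).sum(1),rcond=None)[0]
    rad=np.sqrt(c[2]+c[0]**2+c[1]**2);print(nm,c[:2],rad,"rms",np.std(np.hypot(*(w-c[:2]).T)-rad))
sd=(4*210+305,4*215+10)
for th in(90,105,120): circ(box(V<th,sd[0]-110,sd[1]-110,sd[0]+110,sd[1]+85),sd,106.85,f"lens{th}")
# part rim points picked from the crop: outer top circle and bore
P=lambda a:(np.array(a,float)+.5)/4-.5+(210,215)
for nm,a in(("outer",[(305,150),(305,387),(250,162),(362,163),(245,372),(365,374)]),("bore",[(305,204),(305,336),(231,270),(379,270)])):
    w=ontool(P(a),8.85)[:,:2];A=np.c_[2*w,np.ones(len(w))];c=np.linalg.lstsq(A,(w**2).sum(1),rcond=None)[0];print(nm,c[:2],np.sqrt(c[2]+c[0]**2+c[1]**2))
print("tool x,y in stand front/level:",R.T@np.array([zc[0],zc[1],0])*2,R.T@np.cross([0,0,1],zc)*2)
E
```

```text
lens90 [-0.75  0.3 ] 13.530976299233862 rms 0.07492382966210784
lens105 [-0.74  0.29] 13.683739631649393 rms 0.07392628891974863
lens120 [-0.75  0.28] 13.8392695196786 rms 0.0765217414640326
outer [-0.67  0.25] 14.498778114655451
bore [-0.55  0.12] 8.133015534008242
tool x,y in stand front/level: [ 0.3  -0.81 -0.5 ] [-0.94 -0.34 -0.  ]
```

The wrist camera puts the lens centre at tool (−0.7, 0.3) and the part centre at (−0.6, 0.2), so they are coaxial within about 0.3 mm. The lens fits a circle with rms 0.07 mm in the tool-normal plane, so the part is square to it. I'm handing the job in.

```bash
python3 - <<'E'
from station import *
s=status.sense();print(s["t"],s["width"],s["grasp_force"],abs(s["joint_vel"]).max())
print(workorder.sign_off())
E
```

```text
12.45 27.505217271878823 59.174449138808995 0.0026060836815013505
the job is handed in; nothing more can be done
None
```

I took the aluminium spacer from the red pad and handed the job in at about 12.5 s. It is held at rest in the gripper, centred on the lens's line of sight to within about 0.3 mm by the wrist camera, underside square to the lens and set at 80 mm; rougher scene and side views differed by about 4 mm.

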